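# Hang the sample rod through both guide bushings into the glass cell

## Task

Take the orange-knobbed sample rod out of its post holder, thread it straight down through the upper and then the lower brass bushing of the guide stand, and finish still holding it by the knob, upright and still, with its tip hanging about half-way down inside the glass cell. Do not touch the glass with the rod, and leave the blue spare rod, the amber bottle, the lens and the screwdriver where they are.

Things in the scene. Friction and masses are not known exactly. Their poses are not given: they have to be found in the camera images.
- sample_rod: sample rod, loose, 0.09 to 0.18 kg, hanging upright in a post holder. Origin at the centre of its tip, z up along the rod. From the tip: orange taper 14 mm long (4 mm diameter widening to 10), steel shaft of 10 mm diameter up to 122 mm, round orange knob of 24 mm diameter from 122 to 158 mm with two thin black bands. Can be gripped at any yaw.
- sample_rod_knob (a point): grip point in the orange knob on the rod's axis, 146 mm above the tip (24 mm above the knob's underside, 12 mm below its top)
- spare_rod: spare rod, same shape and size with a blue knob and blue taper, hanging in the other holder; leave it
- holder_a: grey post holder, fixed, always the one with the orange rod, but its place (near or far) varies; origin under its centre on the table. Foot 56 x 56 x 8 mm, upright tube of 32 mm outside diameter, top at 130 mm, bore 13.6 mm. The rod hangs with its knob's underside on the tube's top and its tip 8 mm above the table; lift it 125 mm straight up to free it.
- holder_b: the second grey post holder, identical, with the blue spare rod
- stand: grey aluminium guide stand, fixed, origin under its centre on the table, z up. Base 95 (x) x 115 (y) x 10 mm, four 8 mm steel posts at x +-31, y +-41 mm, two level decks 75 x 95 x 12 mm, tops at 74 and 120 mm above the table; nothing rises higher. Each deck has a central vertical bore of 12.5 mm with a flat brass ring round it; both bores share the vertical axis through the origin.
- upper_bush (a point): centre of the upper bushing's mouth, in the upper deck's top face, 120 mm above the table
- lower_bush (a point): centre of the lower bushing's mouth, in the lower deck's top face, 74 mm above the table
- cell: square clear glass cell standing fixed on the stand's base under the lower bushing, open at the top, 34 x 34 x 40 mm outside, walls 3 mm. Origin under its centre, 10 mm above the table; rim 50 mm above the table
- cell_floor (a point): centre of the cell's inner floor, on the bushings' axis, 14 mm above the table; the rim is 36 mm higher
- solvent: small amber glass bottle with white cap, 38 mm diameter, 65 mm tall, loose; leave it
- lens: round lens of 38 mm in a black mount on a small foot, 60 mm tall, loose; leave it
- driver: red-handled screwdriver, 130 mm long, lying loose on the table; leave it

How it is judged:
On the way, in this order (a step that is already met when the one before it is completed fails the run):
1. the sample rod is lifted clear above both its holder and the stand (height (world z) of sample_rod above 0.125 m), for 0.1 s.
2. its tip is through the upper bushing, above the lower one (horizontal distance between sample_rod and upper_bush below 0.005 m and z of sample_rod in the frame of upper_bush below -0.013 m and z of sample_rod in the frame of lower_bush above 0 m and angle between sample_rod's own z axis and vertical below 0.06 rad), for 0.05 s.
3. its tip is through the lower bushing too (horizontal distance between sample_rod and lower_bush below 0.005 m and z of sample_rod in the frame of lower_bush below -0.014 m and angle between sample_rod's own z axis and vertical below 0.06 rad), for 0.1 s.
At the end, for the whole second after the job is handed in: the sample rod is upright (within 0.06 rad) and spans both bushings on their axis (within 5 mm), its tip 7 to 29 mm above the cell's inner floor (rim at 36 mm), at rest, gripped by the fingers (over 3 N) and not touching the glass (horizontal distance between sample_rod and upper_bush below 0.005 m and horizontal distance between sample_rod and cell_floor below 0.005 m and angle between sample_rod's own z axis and vertical below 0.06 rad and z of sample_rod in the frame of cell_floor between 0.007 and 0.029 m and contact force between sample_rod and the fingers above 3 N and contact force between sample_rod and cell below 0.2 N and linear speed of sample_rod below 0.02 m/s); the arm keeps its last pose, push and grip.
It fails at once if the rod presses on the glass cell (contact force between sample_rod and cell above 1 N).
It fails at once if the spare rod is disturbed (distance of spare_rod from where it was at the start of the episode above 0.02 m).
It fails at once if the bottle is moved (distance of solvent from where it was at the start of the episode above 0.02 m).
It fails at once if the lens is moved (distance of lens from where it was at the start of the episode above 0.02 m).
It fails at once if the screwdriver is moved (distance of driver from where it was at the start of the episode above 0.02 m).
It also fails if it takes over 48 s, if anything falls off the work surface, if the arm or the gripper's body presses on something with over 40 N, if the wrist force passes 120 N, or if a joint passes its speed limit or range.

## Robot

A 7-joint arm with a two-finger parallel gripper is mounted at the origin on the work surface. World frame = base frame: x ahead of the robot, y to its left, z up, the work surface at z = 0. Lengths are in m, angles in rad, forces in N, time in s.
With the tool pointing down it reaches from about 0.35 to 0.9 m from the base axis. Payload 19.9 kg.
Tool frame: the origin (TCP) lies midway between the tips of the shut fingers; the grasp point (between the pads) lies manip.pinch_z behind it (manip.pinch_z is the distance from the TCP to the grasp point, in m); z points along the fingers, y is the line along which they close (so a half turn about z gives the same grasp; the last joint's range is limited). The gripper opens to 94 mm and grips with 3 to 60 N. Pads are 16 mm wide; open, the fingers measure 119 mm over their backs; the gripper's body (75 mm by 177 mm) begins 78 mm behind the grasp point.
Start: joints at [1.188, 0.417, -0.01, 1.614, 0.005, 1.111, -0.053], TCP at [0.209, -0.589, 0.205] pointing down, gripper open.
Joint ranges: [-2.81, 2.81], [-0.39, 2.02], [-1.27, 1.25], [0.06, 2.57], [-1.19, 4.33], [0.19, 2], [-2.82, 2.82]. Speed limits (rad/s): [1.89, 1.89, 2.39, 2.39, 3.01, 3.01, 3.01].

## Interface

Orientations are given as a unit quaternion [x, y, z, w].
In Python, from bench import manip, optics, order gives the robot as it stands (manip), with the cameras (optics) and the job (order).
- The arm moves only by the tool nudge_tcp, called after ">>>" in YAML: its name, and indented under it one key for each argument. Schema: {"type":"object","properties":{"ticks":{"type":"array","items":{"type":"array","items":{"type":"array","items":{"type":"number"},"minItems":5,"maxItems":5},"minItems":1,"maxItems":20},"minItems":1,"maxItems":1},"only":{"type":"string"},"quiet":{"type":"boolean"},"lines":{"type":"string"}},"required":["ticks"],"additionalProperties":false}. ticks is a list that holds a single list of rows (three levels of brackets), with 1 to 20 rows, each of 5 numbers: the finger opening in m, then dx, dy, dz in shares of the most that a row can go, 1 being 62.5 mm, then a turn about the tool's z in fractions of the full range, 1 being 4 rad; each row shifts and turns the commanded pose from where the row before left it, along the tool's axes as they then stand; what a row does not reach is not made up. A row lasts 1/8 s, in which the tool goes at most 0.0625 m and 0.188 rad, less where a joint would pass 70% of its speed; a pose out of reach is approached as far as the arm can. The fingers move at their own pace and stop on an object; the grip force is fixed at half the most. Time passes only in rows, so rows that do not move let the fingers close. The tool returns the time, the measured TCP pose, the force, the opening and the grip force at its end. only (a regular expression) keeps the lines of the reply that match it, lines (a string "A,B") keeps lines A to B, and quiet returns only ok. A shift or turn number past 1, either way, is cut back to 1. Input that does not fit is refused with a message, and nothing moves.
- manip.sense(): the state, without advancing time (a new reading comes with each control period).
- optics.read_camera(name): name is "scene" or "top" or "wrist"; returns (picture, depth): 384x512x3 uint8, blue, green, red; 384x512 float32, m along the optical axis (not along the pixel's ray), 0 where there is no reading.
- optics.camera_info(name): a dict with "fx", "fy", "cx", "cy" (pixels), "k1" (the pictures are not rectified: a ray, as slopes to the right and down, at radius r is drawn at 1 + k1 r^2 times it, then the intrinsics apply), "rvec" (rotation vector, rad) and "tvec" (3), from world to camera coordinates, as OpenCV has them; the wrist camera has in their place "mount" (4x4, takes a point from camera to tool coordinates, whose origin is the TCP and whose axes are the flange's). Camera axes: x right, y down, z forward; pixel columns grow to the right and rows downward; lengths in m; the calibration is good to about 2 mm. A picture is of the moment at which its call begins: read the wrist's pose just before it. camera_info takes no time and is no camera call.
- order.hand_in(): hands the job in; it is judged then, once.
The state is a dict: "t": time; "joints": joint angles; "joint_velocities": joint speeds; "effort": joint torques, N m; "ee_pos": TCP position; "tcp_rot": TCP orientation; "contact_force": force on the tool from outside, world axes, zero at the start; "torque": the same for the moment, N m; "opening": finger opening in m; "finger_force": force on a finger pad.
Only numpy, scipy, OpenCV 4.12 (cv2) and the standard library are available. Lean on these libraries where they do the work, as an engineer would, in place of code of your own. Each camera call takes 0.05 s, during which the arm holds its last target. There are 200 camera calls.

## Working session

There is one attempt and no reset: what is moved stays moved. The work goes in short steps, Python scripts to look and compute and a tool call to move; the robot and the scene stay as the last step left them, time stands still between calls to the robot, and variables do not carry over. Pictures are saved under pics/ and viewed, at most 10 in all, crops included, and the job is handed in when it is done.

```bash
ls; mkdir -p pics
```

Create h.py:
```python
import numpy as np,cv2
from bench import manip, optics, order
from scipy.spatial.transform import Rotation as R
def cam(name):
    s=manip.sense(); im,d=optics.read_camera(name); return s,im,d
def ray(name,uv,s=None):
    c=optics.camera_info(name); x=(uv[0]-c['cx'])/c['fx'];y=(uv[1]-c['cy'])/c['fy']
    a,b=x,y
    for _ in range(20):
        f=1+c['k1']*(a*a+b*b); a,b=x/f,y/f
    v=np.array([a,b,1.])
    if 'mount' in c:
        M=np.array(c['mount']);Q=R.from_quat(s['tcp_rot']).as_matrix()
        return Q@M[:3,3]+np.array(s['ee_pos']),Q@M[:3,:3]@v
    A=R.from_rotvec(np.ravel(c['rvec'])).as_matrix();t=np.ravel(c['tvec'])
    return -A.T@t,A.T@v
def atz(name,uv,z,s=None):
    o,v=ray(name,uv,s);return o+v*(z-o[2])/v[2]
def tri(r1,r2):
    (o1,v1),(o2,v2)=r1,r2
    k=np.linalg.lstsq(np.c_[v1,-v2],o2-o1,rcond=None)[0]
    p,q=o1+k[0]*v1,o2+k[1]*v2
    return (p+q)/2,np.linalg.norm(p-q)
```

Run:
```python
from h import *
print(manip.pinch_z,manip.sense())
for n in("scene","top","wrist"):
    s,im,d=cam(n);cv2.imwrite(f"pics/{n}0.png",im);np.save(f"{n}0.npy",d)
    print(n,optics.camera_info(n))
a=[cv2.imread(f"pics/{n}0.png") for n in("scene","top")]
```

```text
bench.py
pics
0.0188 {'t': 0.0, 'joints': array([ 1.1885222 ,  0.41797124, -0.01035154,  1.61414964,  0.00465694,
        1.11066877, -0.05298689]), 'joint_velocities': array([-0.00084725, -0.00133465, -0.00056502, -0.00150383,  0.00038671,
        0.00156366,  0.00180956]), 'effort': array([-4.22102876e-04, -8.51259899e+01,  6.38921242e-01, -4.25988972e+01,
       -4.87599755e-02,  1.87171844e-02,  1.30164899e-04]), 'ee_pos': array([ 0.20879442, -0.58871271,  0.20483705]), 'tcp_rot': array([ 9.85515098e-01,  1.69586696e-01, -1.14530406e-04, -5.75289644e-04]), 'contact_force': array([ 0.67525883, -0.36680897,  0.72204814]), 'torque': array([-0.03702038, -0.02079697,  0.07417089]), 'finger_force': 0.0, 'opening': 0.09397074817436353}
scene {'fx': 410.92726860568337, 'fy': 410.92726860568337, 'cx': 261.0585459897035, 'cy': 188.54768806952112, 'k1': -0.08939270647498146, 'rvec': array([ 2.2808502 ,  0.71836639, -0.29989013]), 'tvec': array([-0.42742655, -0.13820349,  1.144194  ])}
top {'fx': 354.86520972541905, 'fy': 354.86520972541905, 'cx': 251.55100064385928, 'cy': 195.11274034216476, 'k1': -0.021320803912465935, 'rvec': array([ 2.18502379, -2.22017084,  0.09702926]), 'tvec': array([-0.01263808,  0.55777231,  1.00129098])}
wrist {'fx': 343.0490656451679, 'fy': 343.0490656451679, 'cx': 258.9256910044165, 'cy': 191.82482997850673, 'k1': -0.039436973684459004, 'mount': array([[ 9.05070332e-04, -9.60265294e-01, -2.79087344e-01,
         8.10349552e-02],
       [ 9.99999590e-01,  8.63148063e-04,  2.73100283e-04,
         7.06497994e-04],
       [-2.13550235e-05, -2.79087477e-01,  9.60265682e-01,
        -1.78053552e-01],
       [ 0.00000000e+00,  0.00000000e+00,  0.00000000e+00,
         1.00000000e+00]])}
```

View pics/scene0.png

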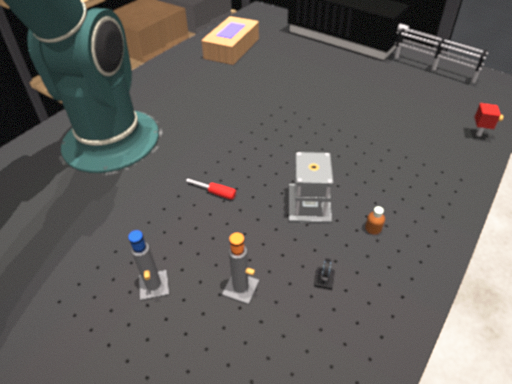

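View pics/top0.png

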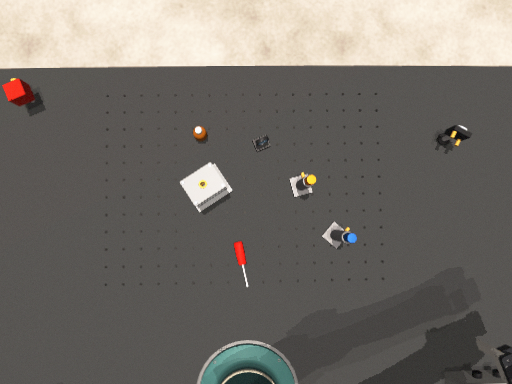

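The scene view shows the orange knob at (237,239), the blue one at (137,238) and the bushing ring at (314,167). In the top view they are at (311,180), (352,238) and (202,184). The orange rod's holder is the one farther from the robot.

Run:
```python
from h import *
for n,a,b in (("knobtop",(237,238),(311,180)),("bush",(314,167),(202.5,184)),("blue",(137,237),(352,238)),("bottlecap",(378,211),(198.5,130)),("lens",(327,268),(262,142))):
    p,e=tri(ray("scene",a),ray("top",b));print(n,p.round(4),round(e,4))
for n,x,y in(("foot",240,287),):print(atz("scene",(x,y),.008))
for u in((240,245),(247,285)):print("drv",atz("top",u,.01))
for z in(.166,):print(atz("top",(311,180),z),atz("scene",(237,238),z))
print(atz("top",(202.5,184),.12),atz("scene",(314,167),.12))
a=cv2.imread("pics/scene0.png")[220:310,200:290];b=cv2.imread("pics/scene0.png")[140:230,280:370]
c=cv2.imread("pics/top0.png")[150:210,280:340];d=cv2.imread("pics/top0.png")[155:215,175:235]
f=lambda i:cv2.resize(i,(390,290),interpolation=cv2.INTER_CUBIC)
f=lambda i:cv2.resize(i,(300,300),interpolation=cv2.INTER_CUBIC)
cv2.imwrite("pics/crop.png",np.vstack([np.hstack([f(a),f(b)]),np.hstack([f(c),f(d)])]))
```

```text
knobtop [ 0.5858 -0.1639  0.1634] 0.0052
bush [0.5838 0.1086 0.1188] 0.0045
blue [ 0.4414 -0.2611  0.1617] 0.0072
bottlecap [0.7392 0.1244 0.0611] 0.0031
lens [ 0.7109 -0.0509  0.0382] 0.009
[ 0.58819179 -0.16559621  0.008     ]
drv [0.41524503 0.01377239 0.01      ]
drv [ 0.30152069 -0.00446238  0.01      ]
[ 0.58351452 -0.16504564  0.166     ] [ 0.5892807 -0.1638999  0.166    ]
[0.58179701 0.10721959 0.12      ] [0.58610949 0.10895903 0.12      ]
```

View pics/crop.png

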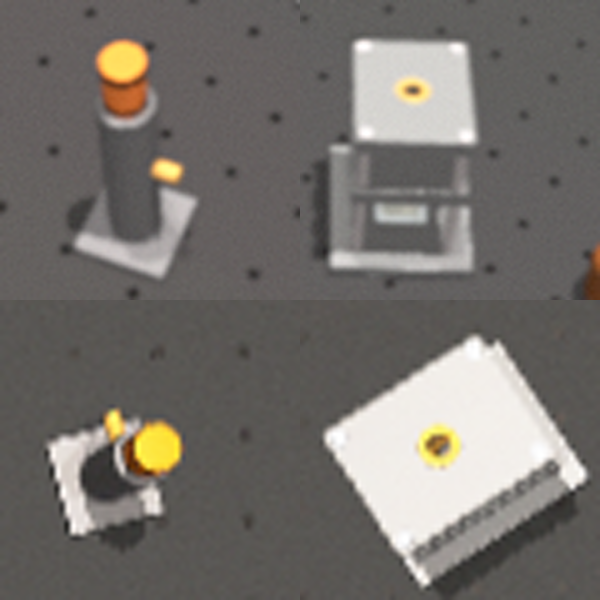

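Careful with the scale: shifts go in shares of 62.5 mm and turns go in shares of 4 rad. That gives: -0.04 m is -0.64, 0.0355 m is 0.568.

>>> nudge_tcp:
  ticks:
    - [[0.094,0,0,-0.64,0],[0.094,0.568,-0.312,0,0],[0.094,0.568,-0.312,0,0],[0.094,0.568,-0.312,0,0],[0.094,0.568,-0.312,0,0],[0.094,0.568,-0.312,0,0],[0.094,0.568,-0.312,0,0],[0.094,0.568,-0.312,0,0],[0.094,0.568,-0.312,0,0],[0.094,0.568,-0.312,0,0],[0.094,0.568,-0.312,0,0],[0.094,0.568,-0.312,0,0],[0.094,0.568,-0.312,0,0],[0.094,0.568,-0.312,0,0],[0.094,0.568,-0.312,0,0],[0.094,0,0,0,0],[0.094,0,0,0,0]]

```text
t: 2.28
ee_pos: [0.5856, -0.1662, 0.2451]
tcp_rot: [0.986, 0.169, -0.0, 0.0]
contact_force: [-0.7, 0.3, -0.1]
opening: 0.0937
finger_force: 0.0
```

Run:
```python
from h import *
s,im,d=cam("wrist");print(s['ee_pos'],s['tcp_rot'],s['joints'])
np.savez("w1.npz",p=s['ee_pos'],q=s['tcp_rot'],d=d);cv2.imwrite("pics/w1.png",im)
```

```text
[ 0.58559594 -0.16624489  0.24512914] [ 9.85548952e-01  1.69390423e-01 -3.84732392e-04  3.30923068e-06] [ 0.4464301   0.36980192 -0.28742799  1.60226078  0.11104672  1.18630648
 -1.09477003]
```

View pics/w1.png

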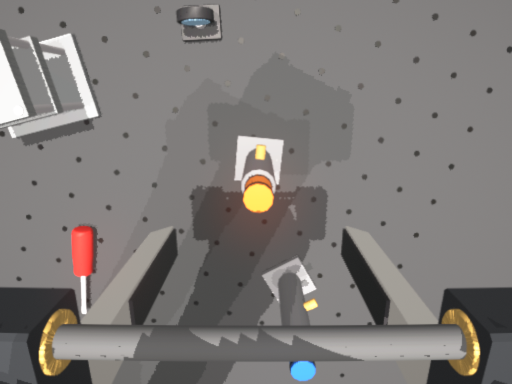

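The wrist view shows the orange knob's top centred at (258.5,198), just below the gripper. The blue rod is behind it at (303,370).

Run:
```python
from h import *
w=np.load("w1.npz");s={'ee_pos':w['p'],'tcp_rot':w['q']}
im=cv2.imread("pics/w1.png");hsv=cv2.cvtColor(im,cv2.COLOR_BGR2HSV)
m=cv2.inRange(hsv,(18,150,200),(35,255,255));n,l,st,c=cv2.connectedComponentsWithStats(m)
i=1+np.argmax([st[k,4] if abs(c[k][1]-198)<20 else 0 for k in range(1,n)]);print(c[i],st[i])
u=c[i];dd=w['d'][198,258];o,v=ray("wrist",u,s)
p=o+v*dd;print("depth pt",p,"at .166",atz("wrist",u,.166,s))
for nm,uv in(("scene",(236.5,238.5)),("top",(310.8,179.6))):print(nm,tri(ray("wrist",u,s),ray(nm,uv)))
Q=R.from_quat(w['q']).as_matrix();print("in tool",Q.T@(p-w['p']))
```

```text
[257.83510638 198.77836879] [243 184  30  28 564]
depth pt [ 0.58580352 -0.16608087  0.16506539] at .166 [ 0.58608077 -0.16598579  0.166     ]
scene (array([ 0.58767804, -0.16549061,  0.16617594]), np.float64(0.003086193659917843))
top (array([ 0.58487636, -0.16595887,  0.16147604]), np.float64(0.0009976203479013623))
in tool [ 3.11241050e-04 -7.53776674e-05  8.00635456e-02]
```

Converted, 0.03 m is 0.48, 0.025 m is 0.4.

>>> nudge_tcp:
  ticks:
    - [[0.06,0,0,0.48,0],[0.06,0,0,0.48,0],[0.06,0,0,0.4,0],[0.06,0,0,0.24,0],[0.06,0,0,0.16,0],[0.06,0,0,0,0],[0,0,0,0,0],[0,0,0,0,0],[0,0,0,0,0],[0,0,0,0,0],[0,0,0,0,0],[0,0,0,0,0]]

```text
t: 3.82
ee_pos: [0.5861, -0.1656, 0.1356]
tcp_rot: [0.986, 0.17, 0.0, -0.0]
contact_force: [-0.6, 0.2, 2.6]
opening: 0.0239
finger_force: 30.0
```

Converted, -0.02 m is -0.32, -0.015 m is -0.24.

>>> nudge_tcp:
  ticks:
    - [[0,0,0,-0.08,0],[0,0,0,-0.24,0],[0,0,0,-0.32,0],[0,0,0,-0.32,0],[0,0,0,-0.32,0],[0,0,0,-0.32,0],[0,0,0,-0.32,0],[0,0,0,-0.32,0],[0,0,0,-0.16,0],[0,0,0,0,0],[0,0,0,0,0]]

```text
t: 5.2
ee_pos: [0.5858, -0.1656, 0.2848]
tcp_rot: [0.986, 0.17, -0.0, -0.0]
contact_force: [0.2, -0.4, -0.8]
opening: 0.0235
finger_force: 30.0
```

Run:
```python
from h import *
s=manip.sense();Q=R.from_quat(s['tcp_rot']).as_matrix()
print(s['ee_pos'],Q.T@(np.array([.584,.108,s['ee_pos'][2]])-s['ee_pos']))
print((Q.T@(np.array([.584,.108,s['ee_pos'][2]])-s['ee_pos']))/12)
```

```text
[ 0.58578075 -0.1655694   0.28477261] [ 8.97699342e-02 -2.58427428e-01  9.19846715e-05]
[ 7.48082785e-03 -2.15356190e-02  7.66538929e-06]
```

Converted, -0.0215 m is -0.344, 0.0075 m is 0.12.

>>> nudge_tcp:
  ticks:
    - [[0,0.048,-0.136,0,0],[0,0.12,-0.344,0,0],[0,0.12,-0.344,0,0],[0,0.12,-0.344,0,0],[0,0.12,-0.344,0,0],[0,0.12,-0.344,0,0],[0,0.12,-0.344,0,0],[0,0.12,-0.344,0,0],[0,0.12,-0.344,0,0],[0,0.12,-0.344,0,0],[0,0.12,-0.344,0,0],[0,0.12,-0.344,0,0],[0,0.072,-0.208,0,0],[0,0,0,0,0],[0,0,0,0,0],[0,0,0,0,0]]

```text
t: 7.2
ee_pos: [0.5848, 0.1067, 0.2854]
tcp_rot: [0.986, 0.169, -0.0, 0.0]
contact_force: [-0.3, 0.3, -1.5]
opening: 0.0238
finger_force: 30.0
```

Run:
```python
from h import *
c=[]
for n in("wrist","scene","top"):
    s,im,d=cam(n);cv2.imwrite(f"pics/{n}2.png",im);np.savez(n+"2.npz",p=s['ee_pos'],q=s['tcp_rot'],d=d)
a=cv2.imread("pics/scene2.png")[70:220,260:380]
cv2.imwrite("pics/c2.png",np.hstack([cv2.resize(a,(480,600),interpolation=cv2.INTER_CUBIC)]))
print(s['ee_pos'])
```

```text
[0.5847314  0.10697006 0.28545044]
```

View pics/wrist2.png

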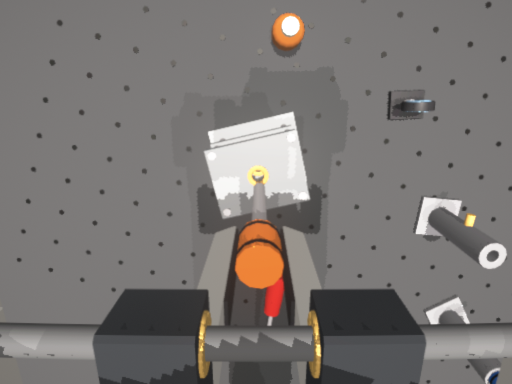

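View pics/c2.png

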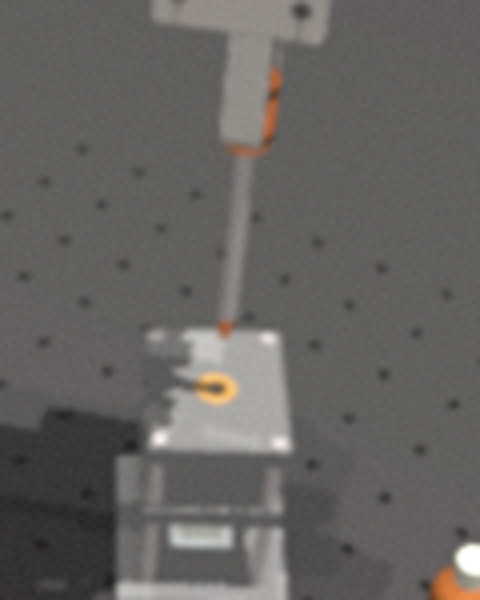

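The wrist view shows the ring at (258,176), with the rod tip just overlapping it. The scene crop shows the tip above the upper deck, roughly over the ring. I need a closer crop.

Run:
```python
from h import *
a=cv2.imread("pics/wrist2.png")[155:215,230:290]
b=cv2.imread("pics/scene2.png")[140:180,295:335]
f=lambda i,k:cv2.resize(i,None,fx=k,fy=k,interpolation=cv2.INTER_CUBIC)
cv2.imwrite("pics/c3.png",np.hstack([f(a,6.5)[:390,:390],f(b,9.75)[:390,:390]]))
```

```text
(no output)
```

View pics/c3.png

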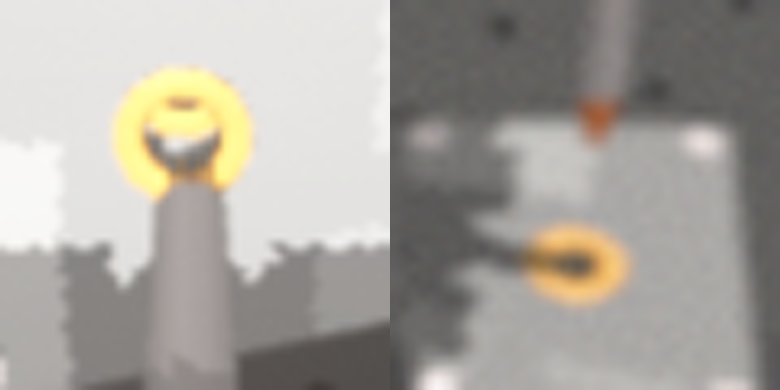

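The wrist crop shows the hole's centre at (257.7,175.2). The shaft's axis points to about (258.8,178). In the scene view the tip is at (315.8,154.2) and the ring's centre at (313.7,166.5).

Run:
```python
from h import *
w=np.load("wrist2.npz");s={'ee_pos':w['p'],'tcp_rot':w['q']};Q=R.from_quat(w['q']).as_matrix()
T=lambda p:(Q.T@(p-w['p'])).round(4)
zt=w['p'][2]+.0188-.146;print("tip z",zt)
c=lambda x,y,k,ox,oy:(ox+(x+.5)/k-.5,oy+(y+.5)/k-.5)
ringw=c(182.5,134,6.5,230,155)
# ring by colour: ellipse fit on outer contour in wrist, scene, top
for n in("wrist","scene"):
    im=cv2.imread(f"pics/{n}2.png");r=ringw if n=="wrist" else (313.7,166.5)
    h=cv2.cvtColor(im,cv2.COLOR_BGR2HSV);m=cv2.inRange(h,(14,70,120),(35,255,255))
    mm=np.zeros_like(m);x,y=int(r[0]),int(r[1]);mm[y-14:y+9 if n=="wrist" else y+14,x-14:x+15]=m[y-14:y+9 if n=="wrist" else y+14,x-14:x+15]
    pts=cv2.findNonZero(mm);hull=cv2.convexHull(pts);print(n,"bbox",cv2.boundingRect(hull),cv2.fitEllipse(hull)if len(hull)>4 else"")
for nm,p in (("ring wrist",atz("wrist",ringw,.12,s)),("ring scene",atz("scene",(313.68,166.5),.12)),("tip scene",atz("scene",(315.78,154.2),zt)),
  ):print(nm,p.round(4),T(p))
print("tri ring",tri(ray("wrist",ringw,s),ray("scene",(313.68,166.5))),tri(ray("wrist",ringw,s),ray("top",(202.7,183.9))))
# shaft in wrist: intersect ray with tool plane x=0
for x,y in((190.5,200),(191,250),(192.5,370)):
    o,v=ray("wrist",c(x,y,6.5,230,155),s);o2=Q.T@(o-w['p']);v2=Q.T@v;k=-o2[0]/v2[0];print("shaft tool",(o2+k*v2).round(4))
```

```text
tip z 0.15823844233689624
wrist bbox (248, 166, 21, 18) ((257.69921875, 175.35462951660156), (19.55524444580078, 20.834936141967773), 77.3062973022461)
scene bbox (309, 163, 11, 8) ((313.664794921875, 166.56375122070312), (7.497943878173828, 10.424576759338379), 98.9530029296875)
ring wrist [0.5837 0.1068 0.12  ] [-0.001  -0.0005  0.1654]
ring scene [0.5847 0.1099 0.12  ] [ 0.0011 -0.0031  0.1654]
tip scene [0.5875 0.1074 0.1582] [0.0029 0.0002 0.1272]
tri ring (array([0.58514697, 0.10722445, 0.1227564 ]), np.float64(0.001711741749560221)) (array([0.58259929, 0.10682192, 0.11609765]), np.float64(0.0007187298129186974))
shaft tool [0.     0.0007 0.1218]
shaft tool [0.     0.0008 0.0971]
shaft tool [0.     0.001  0.0509]
```

Converted, 0.01 m is 0.16, -0.0012 m is -0.0192.

>>> nudge_tcp:
  ticks:
    - [[0,-0.0192,-0.0256,0.16,0],[0,0,0,0.16,0],[0,0,0,0.144,0],[0,0,0,0,0],[0,0,0,0,0],[0,0,0,0,0]]

```text
t: 8.1
ee_pos: [0.5831, 0.1088, 0.2568]
tcp_rot: [0.986, 0.17, 0.0, -0.0]
contact_force: [-0.8, -0.5, -0.8]
opening: 0.0234
finger_force: 30.0
```

Run:
```python
from h import *
for n in("wrist","scene"):
    s,im,d=cam(n);cv2.imwrite(f"pics/{n}3.png",im);np.savez(n+"3.npz",p=s['ee_pos'],q=s['tcp_rot'],d=d)
a=cv2.imread("pics/wrist3.png")[150:210,230:290]
b=cv2.imread("pics/scene3.png")[140:180,295:335]
f=lambda i,k:cv2.resize(i,None,fx=k,fy=k,interpolation=cv2.INTER_CUBIC)
cv2.imwrite("pics/c4.png",np.hstack([f(a,6.5)[:390,:390],f(b,9.75)[:390,:390]]))
```

```text
(no output)
```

View pics/c4.png

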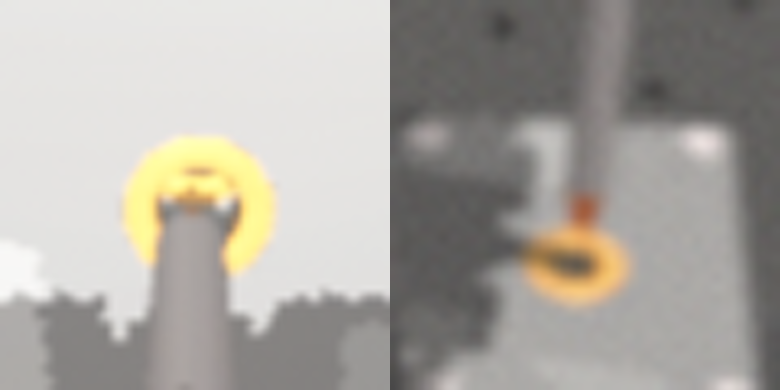

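In the wrist crop the ring's centre is at (200,211) and the shaft's axis at (192.5,250) to (191.5,370). In the scene crop the tip is at about (582,229), above the ring's centre at (577,264).

Run:
```python
from h import *
w=np.load("wrist3.npz");s={'ee_pos':w['p'],'tcp_rot':w['q']};Q=R.from_quat(w['q']).as_matrix()
T=lambda p:(Q.T@(p-w['p'])).round(4)
zt=w['p'][2]+.0188-.146;print(w['p'],"tip z",zt)
c=lambda x,y,k,ox,oy:(ox+(x+.5)/k-.5,oy+(y+.5)/k-.5)
S=lambda x,y:c(x-390,y,9.75,295,140)
print("ring w",T(atz("wrist",c(200,211,6.5,230,150),.12,s)))
a,b=atz("scene",S(577,264),.12),atz("scene",S(582,229),zt);print("scene ring,tip",T(a),T(b),"ring-tip",T(a)-T(b))
for x,y in((192.5,250),(192,300),(191.5,370)):
    o,v=ray("wrist",c(x,y,6.5,230,150),s);o2=Q.T@(o-w['p']);v2=Q.T@v;k=-o2[0]/v2[0];print("shaft tool",(o2+k*v2).round(4))
# shaft silhouette by gradient: whole shaft rows in wrist image
g=cv2.cvtColor(cv2.imread("pics/wrist3.png"),cv2.COLOR_BGR2GRAY).astype(float)
for r in(190,196,202,208,214,220):print(r,g[r,246:272].astype(int))
```

```text
[0.58313555 0.10877727 0.25676389] tip z 0.1295638937575391
ring w [-0.0008  0.0021  0.1368]
scene ring,tip [ 0.002  -0.0002  0.1368] [ 0.0021 -0.0012  0.1272] ring-tip [-1.0e-04  1.0e-03  9.6e-03]
shaft tool [0.     0.001  0.1127]
shaft tool [0.     0.0009 0.0894]
shaft tool [0.     0.0009 0.062 ]
190 [226 226 225 226 226 230 232 207 163 158 164 167 168 166 164 162 157 155
 182 227 236 235 229 225 224 225]
196 [195 221 223 223 223 223 208 173 154 158 163 167 167 166 164 162 158 152
 153 196 222 223 224 223 223 222]
202 [134 157 169 153 134 132 133 143 153 159 164 167 167 165 162 161 158 152
 147 137 131 131 135 136 133 132]
208 [131 131 131 131 131 132 139 148 154 159 164 165 165 164 162 161 158 153
 148 140 133 131 131 130 130 131]
214 [130 130 130 130 129 129 129 133 135 138 139 140 140 139 137 136 135 133
 131 130 130 130 130 130 129 130]
220 [129 129 129 129 128 128 127 131 124 121 111  95  93  95  94  97 103 113
 120 135 139 119  96  84  81  80]
```

Converted, 0.006 m is 0.096, 0.001 m is 0.016.

>>> nudge_tcp:
  ticks:
    - [[0,-0.0032,0.016,0,0],[0,0,0,0.096,0],[0,0,0,0.08,0],[0,0,0,0.08,0],[0,0,0,0.08,0],[0,0,0,0.08,0],[0,0,0,0.08,0],[0,0,0,0,0],[0,0,0,0,0]]

```text
t: 9.32
ee_pos: [0.5832, 0.1078, 0.2256]
tcp_rot: [0.986, 0.17, 0.0, -0.0]
contact_force: [-0.4, 0.4, -0.7]
opening: 0.0233
finger_force: 30.0
```

Run:
```python
from h import *
for n in("wrist","scene"):
    s,im,d=cam(n);cv2.imwrite(f"pics/{n}4.png",im);np.savez(n+"4.npz",p=s['ee_pos'],q=s['tcp_rot'],d=d)
print(s['contact_force'],s['torque'])
a=cv2.imread("pics/wrist4.png")[150:210,230:290]
b=cv2.imread("pics/scene4.png")[140:200,290:350]
f=lambda i,k:cv2.resize(i,None,fx=k,fy=k,interpolation=cv2.INTER_CUBIC)
cv2.imwrite("pics/c5.png",np.hstack([f(a,6.5)[:390,:390],f(b,6.5)[:390,:390]]))
```

```text
[-0.86643463 -0.03706895 -0.33049456] [-0.00904409  0.02306341 -0.04230634]
```

View pics/c5.png

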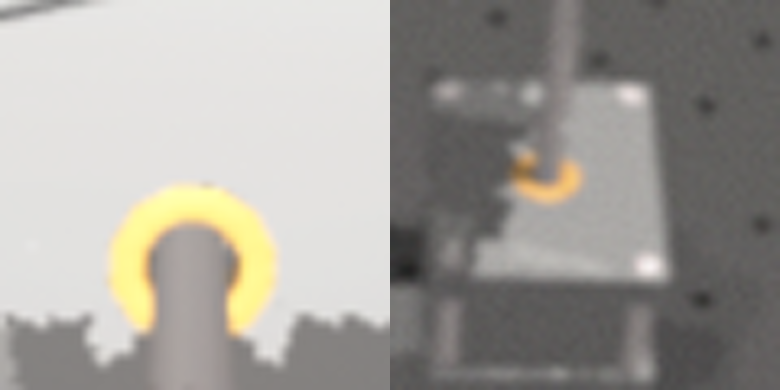

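The wrist crop shows the shaft centred in the ring sideways, and the scene crop shows it inside the upper bushing with no contact force. I'll check the small remaining offset and any lean numerically.

Run:
```python
from h import *
w=np.load("wrist4.npz");print(w['p'])
g=cv2.cvtColor(cv2.imread("pics/scene4.png"),cv2.COLOR_BGR2GRAY).astype(float)
c=optics.camera_info("scene")
def proj(P):
    X=R.from_rotvec(np.ravel(c['rvec'])).apply(P)+np.ravel(c['tvec']);a,b=X[:2]/X[2];f=1+c['k1']*(a*a+b*b)
    return np.array([c['fx']*a*f+c['cx'],c['fy']*b*f+c['cy']])
ring=atz("scene",(313.68,166.55),.12)
for z in(.12,.14,.16,.18,.2,.22):print(z,proj(np.array([*ring[:2],z])).round(2))
for e in np.eye(3)[:2]:print("px per mm",(proj(ring+e*.001)-proj(ring)).round(2))
for r in range(140,168,3):print(r,g[r,306:324].astype(int))
```

```text
[0.58322622 0.10775189 0.22559753]
0.12 [313.68 166.55]
0.14 [314.48 159.62]
0.16 [315.3  152.46]
0.18 [316.14 145.06]
0.2 [317.01 137.42]
0.22 [317.9  129.52]
px per mm [0.4  0.18]
px per mm [ 0.23 -0.26]
140 [ 96  97  99  95  96  94  95  98 101 113 125 129 119 108  95  96  95  97]
143 [ 74  80  93  96  97  98  96  99 105 119 125 125 119 107  99  96  97  98]
146 [ 97  97  99  97  95  93  93  96 112 120 129 130 124 111  99  98  96  96]
149 [ 96  95  96  97  95  98  97 106 111 128 134 136 119 101  88  75  72  82]
152 [117 117 107 109 114 128 130 121 121 130 136 136 129 123 126 125 127 123]
155 [120 117 114 120 141 161 158 136 127 131 138 147 162 170 168 170 172 170]
158 [102 103 113 112 113 110 112 116 127 137 147 161 164 169 170 168 170 168]
161 [ 92  93 102 111 120 127 127 123 130 136 147 158 168 169 167 168 169 169]
164 [ 89  91  98 130 156 162 143 129 132 144 159 175 175 170 170 166 168 166]
167 [ 91  97 114 131 138 134 125 127 135 154 180 199 202 184 171 168 167 168]
```

Converted, 0.005 m is 0.08, 0.004 m is 0.064.

>>> nudge_tcp:
  ticks:
    - [[0,-0.0048,0.0032,0.064,0],[0,0,0,0.08,0],[0,0,0,0.08,0],[0,0,0,0.08,0],[0,0,0,0.08,0],[0,0,0,0.08,0],[0,0,0,0.08,0],[0,0,0,0,0],[0,0,0,0,0]]

```text
t: 10.55
ee_pos: [0.583, 0.1075, 0.1916]
tcp_rot: [0.986, 0.17, 0.0, -0.0]
contact_force: [-0.3, -0.0, -1.3]
opening: 0.0234
finger_force: 30.0
```

Tip at about 0.064, through the lower mouth with no contact force. On to 0.032.

Converted, 0.004 m is 0.064.

>>> nudge_tcp:
  ticks:
    - [[0,0,0,0.064,0],[0,0,0,0.064,0],[0,0,0,0.064,0],[0,0,0,0.064,0],[0,0,0,0.064,0],[0,0,0,0.064,0],[0,0,0,0.064,0],[0,0,0,0.064,0],[0,0,0,0,0],[0,0,0,0,0],[0,0,0,0,0],[0,0,0,0,0]]

```text
t: 12.05
ee_pos: [0.583, 0.1074, 0.1596]
tcp_rot: [0.986, 0.17, 0.0, -0.0]
contact_force: [0.9, -0.3, -0.8]
opening: 0.0234
finger_force: 30.0
```

Run:
```python
from h import *
for n in("wrist","scene"):
    s,im,d=cam(n);cv2.imwrite(f"pics/{n}5.png",im)
print(s['ee_pos'],s['contact_force'])
a=cv2.imread("pics/wrist5.png")[180:280,210:310]
b=cv2.imread("pics/scene5.png")[130:230,270:370]
f=lambda i:cv2.resize(i,(390,390),interpolation=cv2.INTER_CUBIC)
cv2.imwrite("pics/c6.png",np.hstack([f(a),f(b)]))
```

```text
[0.58298106 0.10743666 0.1595492 ] [-0.32576313 -1.3688741  -1.47480311]
```

View pics/c6.png

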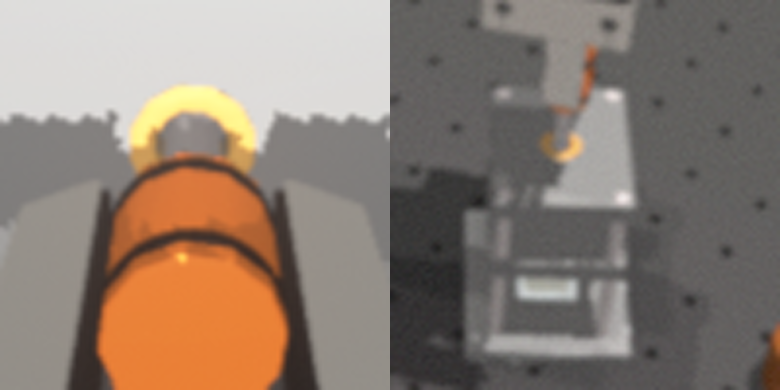

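The picture shows the shaft (crop 192,135) centred in the ring and the knob (192,290) still between the pads. No force shows that it slipped, so the tip is about 18 mm above the cell floor.

```bash
python3 -c "
from bench import manip, optics, order
print(order.hand_in())"
```

```text
the job is handed in; nothing more can be done
None
```

I handed the job in at about 12 s of the 48 s allowed. The rod is still gripped by its knob and runs down through both bushings, with its tip about 18 mm above the cell floor by calculation. I saw no contact force beyond sensor noise, and the hand-in call did not report a verdict.

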